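Unstack the ointment jars into their dishes

ROBOT

A 6-joint arm with a two-finger parallel gripper is mounted at the origin on a cart in front of the work surface, level with it; the furniture and walls round the work are solid. World frame = base frame: x ahead of the robot, y to its left, z up, the work surface at z = 0. Lengths are in m, angles in rad, forces in N, time in s.
With the tool pointing down it reaches from about 0.375 to 0.9 m from the base axis. Payload 3.1 kg.
Tool frame: the origin (TCP) lies on the centre line of the jaws, within the pads' length; the fingertips stand 14 mm ahead of it and the grasp point (between the pads) lies 5 mm behind it; z points along the fingers, y is the line along which they close (so a half turn about z gives the same grasp; the last joint's range is limited). The gripper opens to 87 mm and grips with 3 to 60 N. Pads are 19 mm wide; open, the fingers measure 117 mm over their backs; the gripper's body (75 mm by 190 mm) begins 51 mm behind the grasp point.
Start: joints at [0.969, 0.527, 1.433, -0, 1.181, -0.178], TCP at [0.257, 0.57, 0.237] pointing down, gripper open.
Joint ranges: [-3.08, 3.08], [-0.75, 2.2], [0.22, 2.44], [-1.43, 4.57], [0, 2.65], [-2.85, 2.85]. Speed limits (rad/s): [2.79, 2.79, 3.14, 3.14, 3.14, 3.14].

INTERFACE

Orientations are given as a unit quaternion [x, y, z, w].
In Python, from rig import robot gives the robot as it stands.
- The arm moves only by the tool move_arm, never from a script. Its argument "commands" is a list of rows, each an object with "hand": the finger opening in cm, from 0 to 8.7; "travel": the shift along the tool's x, y, z in cm, a list of three; "twist": the turn, a rotation vector about the tool's x, y, z in degrees, a list of three. In form: [{"hand": hand, "travel": [dx, dy, dz], "twist": [wx, wy, wz]}, ...]. A call has 1 to 5 rows; each row shifts and turns the commanded pose from where the row before left it, along the tool's axes as they then stand; what a row does not reach is not made up. A row lasts 1/12 s, in which the tool goes at most 41.7 mm and 7.16 degrees, less where a joint would pass 70% of its speed; a pose out of reach is approached as far as the arm can. A call is refused whole if a number of a shift passes 4.17 or a number of a turn 7.16, either way. A call with a gripper value outside its range is refused whole. The fingers move at their own pace and stop on an object; "force" is the grip in N (left out, the last holds). Time passes only in rows, so rows that do not move let the fingers close. It gives the time, the measured TCP pose, the force, the opening and the grip force at its end, in the units of the state.
- robot.get_obs(): the state, without advancing time (a new reading comes with each control period).
- robot.camera(name): name is "scene" or "side" or "wrist"; returns a dict with "frame" (420x560x3 uint8, red, green, blue), "fov_y" (degrees; the focal length in pixels is half the picture's height over the tangent of half this angle, whatever the lens; pixels are square), "cx", "cy" (the principal point, pixels), "k1" (the pictures are not rectified: a ray, as slopes to the right and down, at radius r is drawn at 1 + k1 r^2 times it, then the intrinsics apply), "extrinsics" (4x4, takes a point from camera to world coordinates); the wrist camera has in their place "T_tool_cam" (4x4, takes a point from camera to tool coordinates, whose origin is the TCP and whose axes are the flange's). Camera axes: x right, y down, z forward; pixel columns grow to the right and rows downward; lengths in m; the calibration is good to about 2 mm. A picture is of the moment at which its call begins: read the wrist's pose just before it. There is no depth.
- robot.hand_in(): hands the job in; it is judged then, once.
The state is a dict: "time": time; "q": joint angles; "joint_velocities": joint speeds; "joint_torque": joint torques, N m; "position": TCP position; "tool_rot": TCP orientation; "ft_force": force on the tool from outside, world axes, zero at the start; "moment": the same for the moment, N m; "grip_width": finger opening in m; "grip_force": force on a finger pad.
Only numpy, scipy, OpenCV 4.12 (cv2) and the standard library are available. Lean on these libraries where they do the work, as an engineer would, in place of code of your own. Each camera call takes 0.05 s, during which the arm holds its last target. There are 200 camera calls.

TASK

Take apart the stack of three ointment jars and a tablet vial, and set each upright on the floor of its own round dish: large jar in the largest dish, medium jar in the second largest, small jar in the second smallest, vial in the smallest. Set them down rather than drop them, do not tip any of them over, and leave the roll of tape and the calculator where they are.

Things in the scene. Friction and masses are not known exactly. Their poses are not given: they have to be found in the camera images.
- jar_large: straight-sided amber glass ointment jar with a paper label and a flat ribbed white screw cap, 68 mm in diameter and 54 mm tall; the bottom of the stack, standing on the worktop. Origin: centre of its underside; z up its axis. It weighs about 250 g
- jar_medium: straight-sided amber glass ointment jar with a paper label and a flat ribbed white screw cap, 56 mm in diameter and 48 mm tall; it stands on the cap of the large jar, not quite centred. Origin: centre of its underside; z up its axis. It weighs about 160 g
- jar_small: straight-sided amber glass ointment jar with a paper label and a flat ribbed white screw cap, 44 mm in diameter and 42 mm tall; it stands on the cap of the medium jar, not quite centred. Origin: centre of its underside; z up its axis. It weighs about 90 g
- tablet_vial: white plastic tablet vial with a teal cap, 31 mm in diameter and 62 mm tall, the top of the stack, standing on the cap of the small jar, not quite centred. Origin: centre of its underside; z up its axis. It weighs about 35 g
- dish_large: low round grey dish lined with a black rubber pad, fixed to the worktop: 92 mm outside diameter, 86 mm inside diameter, rim 12 mm high, floor 3 mm above the worktop; the largest of the four dishes, the place of the large jar. Origin: centre of its underside on the worktop; z up
- dish_medium: low round grey dish lined with a black rubber pad, fixed to the worktop: 80 mm outside diameter, 74 mm inside diameter, rim 12 mm high, floor 3 mm above the worktop; the second largest of the four dishes, the place of the medium jar. Origin: centre of its underside on the worktop; z up
- dish_small: low round grey dish lined with a black rubber pad, fixed to the worktop: 68 mm outside diameter, 62 mm inside diameter, rim 12 mm high, floor 3 mm above the worktop; the second smallest of the four dishes, the place of the small jar. Origin: centre of its underside on the worktop; z up
- dish_vial: low round grey dish lined with a black rubber pad, fixed to the worktop: 56 mm outside diameter, 50 mm inside diameter, rim 12 mm high, floor 3 mm above the worktop; the smallest of the four dishes, the place of the tablet vial. Origin: centre of its underside on the worktop; z up
- tape_roll: loose roll of brown packing tape lying flat among the dishes, 93 mm in diameter, 48 mm tall; a bystander, to be left alone. Origin: centre of its underside
- calculator: loose grey desk calculator, 135 x 85 x 26 mm, at the left of the work; a bystander, to be left alone. Origin: centre of its underside; x along its length
Mind the look-alikes: they are no part of the job. Leave any blue look-alike of the jar_small alone.

How it is judged:
By the outcome, as a careful person would: the job done as asked, in the order asked, and still so for the second after the job is handed in, with the robot touching nothing.
It also fails if it takes over 96 s, if anything falls off the work surface, if the arm or the gripper's body presses on something with over 40 N, if the wrist force passes 120 N, or if a joint passes its speed limit or range.

## Working session

There is one attempt and no reset: what is moved stays moved. The work goes in short steps, Python scripts to look and compute and a tool call to move; the robot and the scene stay as the last step left them, time stands still between calls to the robot, and variables do not carry over. Pictures are saved under pics/ and viewed, at most 18 in all, crops included, and the job is handed in when it is done.

Besides the shell and the picture viewer there is one more tool, called after ">>>" as a command line: name --argument value ..., lists and objects as JSON in quotes. move_arm: Moves the arm, as the interface text tells. Its arguments: {"type":"object","properties":{"commands":{"type":"array"},"force":{"type":"number"}},"required":["commands"]}

```bash
ls; mkdir -p pics; python3 - <<'E'
from rig import robot
import cv2,numpy as np,pickle
print(robot.get_obs())
d={}
for n in ["scene","side","wrist"]:
    c=robot.camera(n); d[n]=c
    cv2.imwrite(f"pics/{n}0.png",c["frame"][:,:,::-1])
    print(n,{k:(np.round(v,4).tolist() if k!="frame" else 0) for k,v in c.items()})
pickle.dump(d,open("c0.pkl","wb"))
E
```

```text
pics
{'time': 0.0, 'q': array([ 9.68496215e-01,  5.28406342e-01,  1.43387162e+00, -1.24590924e-05,
        1.18136565e+00, -1.78514087e-01]), 'joint_velocities': array([-0.00058035,  0.00025512, -0.00126238,  0.00191745, -0.00054077,
       -0.00024976]), 'joint_torque': array([ 2.08615011e-04, -4.40045857e+01, -1.76588452e+01,  6.31626067e-02,
        5.82159008e-02, -1.46714096e-04]), 'position': array([0.25660364, 0.5691519 , 0.2356181 ]), 'tool_rot': array([ 2.10308521e-01,  9.77634530e-01, -9.50506151e-04, -3.84933212e-04]), 'ft_force': array([ 0.59115764, -0.00208351,  0.42966728]), 'moment': array([-0.00311181, -0.00180714,  0.00280517]), 'grip_force': 0.0, 'grip_width': 0.08684445961059718}
scene {'frame': 0, 'fov_y': 42.4323, 'cx': 277.1732, 'cy': 207.0987, 'k1': -0.006, 'extrinsics': [[-0.9918, 0.0906, -0.0899, 0.6626], [0.1274, 0.663, -0.7377, 1.2899], [-0.0073, -0.7431, -0.6691, 1.2823], [0.0, 0.0, 0.0, 1.0]]}
side {'frame': 0, 'fov_y': 55.0608, 'cx': 279.173, 'cy': 206.726, 'k1': 0.0249, 'extrinsics': [[-0.9998, 0.0094, 0.0153, 0.4966], [-0.0075, 0.5566, -0.8307, 0.9378], [-0.0163, -0.8307, -0.5564, 0.7538], [0.0, 0.0, 0.0, 1.0]]}
wrist {'frame': 0, 'fov_y': 69.4438, 'cx': 272.5408, 'cy': 213.2493, 'k1': -0.0532, 'T_tool_cam': [[0.0005, -0.9688, -0.2478, 0.0667], [1.0, 0.0006, -0.0006, 0.0009], [0.0007, -0.2478, 0.9688, -0.1477], [0.0, 0.0, 0.0, 1.0]]}
```

View pics/scene0.png

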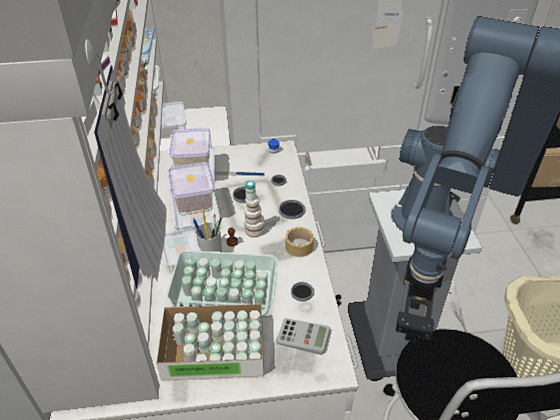

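View pics/side0.png

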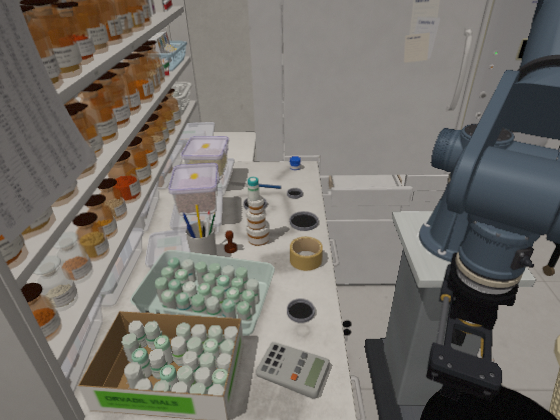

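Scene picture: the stack is at (252,210), black dishes at (302,291), (291,209), (279,180) and (240,194), tape at (299,241), calculator at (303,335). The blue look-alike is at (274,146). The stack's small jar is amber and white, so that's the one meant. I'll enlarge to confirm.

```bash
cat > h.py <<'E'
import numpy as np,cv2
def K(c):
    h,w=c["frame"].shape[:2]; f=h/2/np.tan(np.radians(c["fov_y"])/2)
    return f,c["cx"],c["cy"]
def ray(c,u,v):
    f,cx,cy=K(c); d=np.array([(u-cx)/f,(v-cy)/f]); s=d.copy()
    for _ in range(10): s=d/(1+c["k1"]*(s@s))
    E=np.array(c["extrinsics"]); return E[:3,3],E[:3,:3]@np.array([s[0],s[1],1])
def at(c,u,v,z):
    o,d=ray(c,u,v); return o+d*(z-o[2])/d[2]
def proj(c,P):
    E=np.array(c["extrinsics"]); p=(np.atleast_2d(P)-E[:3,3])@E[:3,:3]
    s=p[:,:2]/p[:,2:]; f,cx,cy=K(c)
    return s*(1+c["k1"]*(s**2).sum(1,keepdims=True))*f+[cx,cy]
def circ(x,y,z,d,n=60):
    t=np.linspace(0,2*np.pi,n); return np.c_[x+d/2*np.cos(t),y+d/2*np.sin(t),0*t+z]
E
python3 - <<'E'
import pickle,cv2,numpy as np
from h import *
d=pickle.load(open("c0.pkl","rb"))
a=cv2.resize(d["scene"]["frame"][130:310,220:330,::-1],None,fx=3.3,fy=3.3,interpolation=cv2.INTER_CUBIC)
b=cv2.resize(d["side"]["frame"][145:345,220:345,::-1],None,fx=2.97,fy=2.97,interpolation=cv2.INTER_CUBIC)
print(a.shape,b.shape); cv2.imwrite("pics/crop0.png",np.hstack([a,b[:594] if len(b)>=594 else b]))
print("scene",[at(d["scene"],*p,.003).round(3).tolist() for p in [(302,291),(291,209),(279,180),(240,194)]])
print("side",[at(d["side"],*p,.003).round(3).tolist() for p in [(301,312),(303,221),(295,193),(253,204)]])
E
```

```text
(594, 363, 3) (594, 371, 3)
scene [[0.465, 0.264, 0.003], [0.444, -0.104, 0.003], [0.465, -0.27, 0.003], [0.616, -0.209, 0.003]]
side [[0.461, 0.272, 0.003], [0.441, -0.1, 0.003], [0.462, -0.269, 0.003], [0.606, -0.201, 0.003]]
```

View pics/crop0.png

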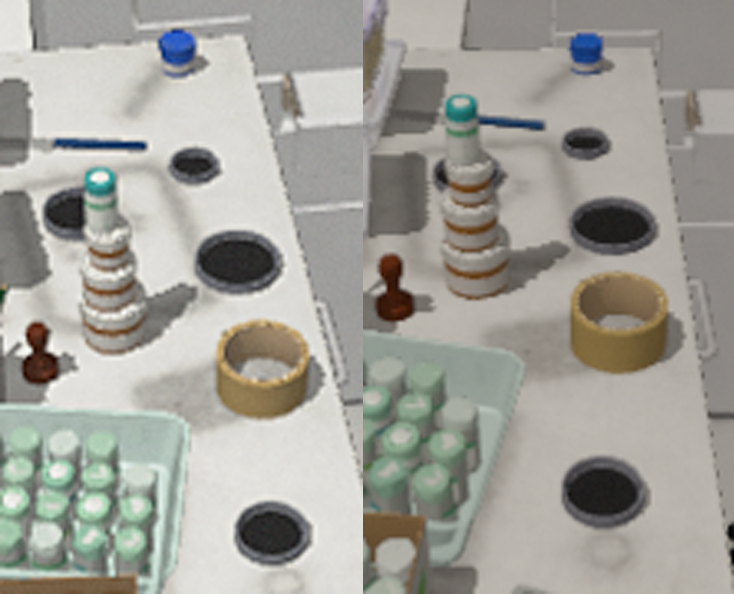

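View pics/wrist0.png

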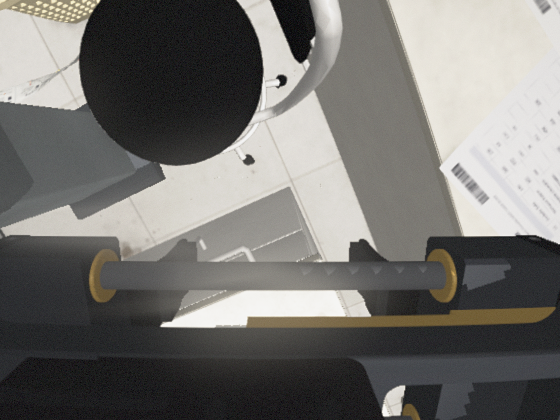

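Confirmed: the stack at crop (110,270) is an amber, white-capped column with a teal-capped vial on top. The blue-capped jar at crop (178,52) is the look-alike, apart from the stack, and stays untouched. Next I'll measure sizes and positions.

```bash
python3 - <<'E'
import pickle,cv2,numpy as np
from h import *
d=pickle.load(open("c0.pkl","rb"))
for n,seeds in [("scene",[(302,291),(291,209),(279,180),(240,194)]),("side",[(301,312),(303,221),(295,193)])]:
    c=d[n]; m=(c["frame"].max(2)<60).astype(np.uint8)
    k,lab,st,ce=cv2.connectedComponentsWithStats(m)
    for u,v in seeds:
        l=lab[v,u]; ys,xs=np.nonzero(lab==l)
        P=np.array([at(c,x,y,.003) for x,y in zip(xs,ys)])
        print(n,(u,v),"ctr",P.mean(0).round(3),"x",np.ptp(P[:,0]).round(3),"y",np.ptp(P[:,1]).round(3))
sc=lambda u,v:(u/3.3+220,v/3.3+130); sd=lambda u,v:((u-363)/2.97+220,v/2.97+145)
print("vialtop",at(d["scene"],*sc(100,176),.206).round(3),at(d["side"],*sd(461,101),.206).round(3))
def tri(a,b):
    (o1,d1),(o2,d2)=ray(d["scene"],*a),ray(d["side"],*b)
    A=np.c_[d1,-d2]; t=np.linalg.lstsq(A,o2-o1,rcond=None)[0]
    return ((o1+d1*t[0]+o2+d2*t[1])/2).round(3)
print(tri(sc(100,176),sd(461,101)))
print("stamp top",tri(sc(38,330),sd(391,261)),"lid box",[at(d["scene"],*p,.1).round(3).tolist() for p in [(170,175),(212,172),(215,205)]])
print("box corner",tri((214,203),(217,205)), "box far",tri((213,133),(231,140)))
# stack edges mid-heights: scene left/right silhouettes
for nm,z,a,b in [("L",.027,(83,325),(143,325)),("M",.078,(80,285),(137,285)),("S",.123,(88,248),(130,248)),("V",.17,(85,212),(116,212))]:
    o,dd=ray(d["scene"],*sc((a[0]+b[0])/2,a[1])); print(nm,z,(o+dd*(z-o[2])/dd[2]).round(3))
for nm,z,a,b in [("L",.027,(444,270),(508,270)),("M",.078,(442,232),(498,232)),("S",.123,(448,190),(492,190)),("V",.17,(447,145),(478,145))]:
    o,dd=ray(d["side"],*sd((a[0]+b[0])/2,a[1])); print(nm,z,(o+dd*(z-o[2])/dd[2]).round(3))
E
```

```text
scene (302, 291) ctr [0.466 0.265 0.003] x 0.053 y 0.047
scene (291, 209) ctr [ 0.443 -0.105  0.003] x 0.078 y 0.066
scene (279, 180) ctr [ 0.469 -0.273  0.003] x 0.038 y 0.027
scene (240, 194) ctr [ 0.616 -0.208  0.003] x 0.038 y 0.047
side (301, 312) ctr [0.464 0.267 0.003] x 0.056 y 0.047
side (303, 221) ctr [ 0.439 -0.104  0.003] x 0.079 y 0.066
side (295, 193) ctr [ 0.465 -0.272  0.003] x 0.042 y 0.021
vialtop [ 0.587 -0.018  0.206] [ 0.584 -0.017  0.206]
[ 0.586 -0.027  0.2  ]
stamp top [0.658 0.022 0.051] lid box [[0.855, -0.231, 0.1], [0.708, -0.228, 0.1], [0.705, -0.051, 0.1]]
box corner [ 0.709 -0.101  0.066] box far [ 0.692 -0.406  0.145]
L 0.027 [0.583 0.001 0.027]
M 0.078 [ 0.585 -0.004  0.078]
S 0.123 [ 0.583 -0.008  0.123]
V 0.17 [ 0.589 -0.008  0.17 ]
L 0.027 [0.577 0.005 0.027]
M 0.078 [0.58  0.012 0.078]
S 0.123 [0.579 0.006 0.123]
V 0.17 [0.583 0.002 0.17 ]
```

>>> move_arm --commands '[{"hand": 8.7,"travel": [0,0,-1.6],"twist": [0,0,-6.1]},{"hand": 8.7,"travel": [0,0,-1.6],"twist": [0,0,-6.1]},{"hand": 8.7,"travel": [0,0,-1.6],"twist": [0,0,-6.1]},{"hand": 8.7,"travel": [0,0,-1.6],"twist": [0,0,-6.0]},{"hand": 8.7,"travel": [-2.4,-3.0,0],"twist": [0,0,0]}]'

```text
time: 0.57
position: [0.279, 0.5449, 0.3039]
tool_rot: [-0.005, 1.0, 0.005, 0.001]
ft_force: [2.1, 0.5, 0.8]
grip_width: 0.0869
grip_force: 0.0
```

>>> move_arm --commands '[{"hand": 8.7,"travel": [-2.4,-3.0,0],"twist": [0,0,0]},{"hand": 8.7,"travel": [-2.4,-3.0,0],"twist": [0,0,0]},{"hand": 8.7,"travel": [-2.4,-3.0,0],"twist": [0,0,0]},{"hand": 8.7,"travel": [-2.4,-3.0,0],"twist": [0,0,0]},{"hand": 8.7,"travel": [-2.4,-3.0,0],"twist": [0,0,0]}]'

```text
time: 0.98
position: [0.4016, 0.3881, 0.3004]
tool_rot: [-0.0, 1.0, -0.0, -0.0]
ft_force: [-0.0, 0.1, 0.6]
grip_width: 0.087
grip_force: 0.0
```

>>> move_arm --commands '[{"hand": 8.7,"travel": [-2.4,-3.0,0],"twist": [0,0,0]},{"hand": 8.7,"travel": [-2.4,-3.0,0],"twist": [0,0,0]},{"hand": 8.7,"travel": [-2.4,-3.0,0],"twist": [0,0,0]},{"hand": 8.7,"travel": [-2.4,-3.0,0],"twist": [0,0,0]},{"hand": 8.7,"travel": [0,0,0],"twist": [0,0,0]}]'

```text
time: 1.4
position: [0.5018, 0.2645, 0.3003]
tool_rot: [0.003, 1.0, -0.001, 0.002]
ft_force: [0.1, 0.6, -0.1]
grip_width: 0.0871
grip_force: 0.0
```

```bash
cat >> h.py <<'E'
from scipy.spatial.transform import Rotation as R
def wrist(robot,name=None):
    s=robot.get_obs(); c=robot.camera("wrist"); T=np.eye(4)
    T[:3,:3]=R.from_quat(s["tool_rot"]).as_matrix(); T[:3,3]=s["position"]
    c["extrinsics"]=T@np.array(c["T_tool_cam"])
    if name: cv2.imwrite(f"pics/{name}.png",c["frame"][:,:,::-1])
    return s,c
def pads(c,z=.003,amin=300,th=60,rows=420):
    m=(c["frame"].max(2)<th).astype(np.uint8); m[rows:]=0
    for k in cv2.findContours(m,cv2.RETR_EXTERNAL,cv2.CHAIN_APPROX_NONE)[0]:
        if cv2.contourArea(k)<amin: continue
        P=np.array([at(c,*p,z)[:2] for p in k[:,0]],np.float32)
        (x,y),r=cv2.minEnclosingCircle(P); (e,(a,b),_)=cv2.fitEllipse(P) if len(P)>5 else ((0,0),(0,0),0)
        print("blob px",k[:,0].mean(0).round(),"circ",round(x,4),round(y,4),"d",round(2*r,4),"ell",np.round(e,4),round(a,4),round(b,4))
E
python3 - <<'E'
from rig import robot
from h import *
s,c=wrist(robot,"w1"); print(s["position"],s["time"]); pads(c)
E
```

```text
[0.50181157 0.26452632 0.30034856] 1.4
blob px [325. 324.] circ 0.9487 0.2756 d 1.1464 ell [0.8037 0.2669] 0.3995 1.1862
blob px [274. 148.] circ 0.4588 0.2693 d 0.0506 ell [0.452  0.2712] 0.0235 0.0501
blob px [ 31. 147.] circ 0.4431 -0.0997 d 0.0805 ell [ 0.4428 -0.1024] 0.0717 0.0789
blob px [360.   6.] circ 0.2599 0.3805 d 0.1346 ell [0.2686 0.3804] 0.0211 0.1436
blob px [192.  38.] circ 0.3123 0.1611 d 0.1452 ell [0.3013 0.1577] 0.0745 0.1316
```

View pics/w1.png

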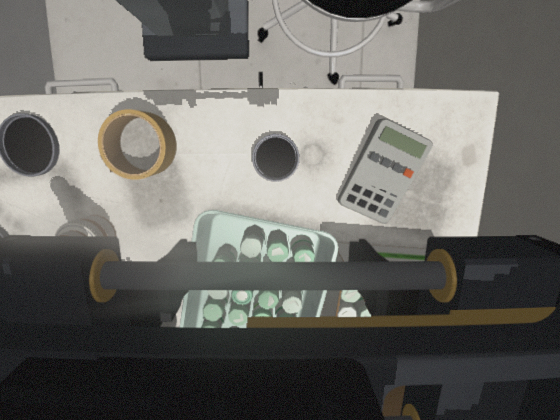

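w1 shows the dish at (275,157), outer diameter about 48 px. The large dish is at (28,143), about 62 px, with the tape at (136,144) and the calculator at (385,167). The 0.77 ratio makes the (0.46,0.27) dish the second smallest.

>>> move_arm --commands '[{"hand": 8.7,"travel": [-1.1,-3.5,0],"twist": [0,0,0]},{"hand": 8.7,"travel": [-1.1,-3.5,0],"twist": [0,0,0]},{"hand": 8.7,"travel": [-1.1,-3.5,0],"twist": [0,0,0]},{"hand": 8.7,"travel": [-1.1,-3.5,0],"twist": [0,0,0]},{"hand": 8.7,"travel": [-1.1,-3.5,0],"twist": [0,0,0]}]'

```text
time: 1.87
position: [0.5515, 0.0947, 0.3004]
tool_rot: [-0.001, 1.0, 0.0, -0.0]
ft_force: [0.4, 0.6, 0.6]
grip_width: 0.0873
grip_force: 0.0
```

>>> move_arm --commands '[{"hand": 8.7,"travel": [-1.1,-3.5,0],"twist": [0,0,0]},{"hand": 8.7,"travel": [-1.1,-3.5,0],"twist": [0,0,0]},{"hand": 8.7,"travel": [-1.1,-3.5,0],"twist": [0,0,0]},{"hand": 8.7,"travel": [-1.1,-3.5,0],"twist": [0,0,0]},{"hand": 8.7,"travel": [-1.1,-3.5,0],"twist": [0,0,0]}]'

```text
time: 2.28
position: [0.6071, -0.0802, 0.3003]
tool_rot: [-0.001, 1.0, 0.001, -0.0]
ft_force: [1.6, 0.5, 0.3]
grip_width: 0.0869
grip_force: 0.0
```

>>> move_arm --commands '[{"hand": 8.7,"travel": [-0.8,-3.2,0],"twist": [0,0,0]},{"hand": 8.7,"travel": [0,0,0],"twist": [0,0,0]},{"hand": 8.7,"travel": [0,0,0],"twist": [0,0,0]}]'

```text
time: 2.53
position: [0.6152, -0.1126, 0.2998]
tool_rot: [0.001, 1.0, 0.001, -0.001]
ft_force: [-0.3, 0.6, -0.7]
grip_width: 0.0872
grip_force: 0.0
```

```bash
python3 - <<'E'
from rig import robot
from h import *
s,c=wrist(robot,"w2"); print(s["position"],s["time"]); pads(c)
import pickle; pickle.dump(c,open("w2.pkl","wb"))
E
```

```text
[ 0.61517068 -0.11262657  0.29983413] 2.5333
blob px [370. 256.] circ 0.7297 0.0472 d 0.0839 ell [0.7281 0.0378] 0.0334 0.079
blob px [318. 330.] circ 1.0582 -0.0954 d 1.1398 ell [ 0.9139 -0.1077] 0.4083 1.1659
blob px [538.  81.] circ 0.4669 0.2679 d 0.0567 ell [0.4663 0.27  ] 0.0499 0.0554
blob px [161.  77.] circ 0.4677 -0.2658 d 0.0455 ell [ 0.4675 -0.2661] 0.0433 0.0445
blob px [281.  56.] circ 0.4435 -0.0997 d 0.0812 ell [ 0.4433 -0.1   ] 0.0794 0.0796
```

View pics/w2.png

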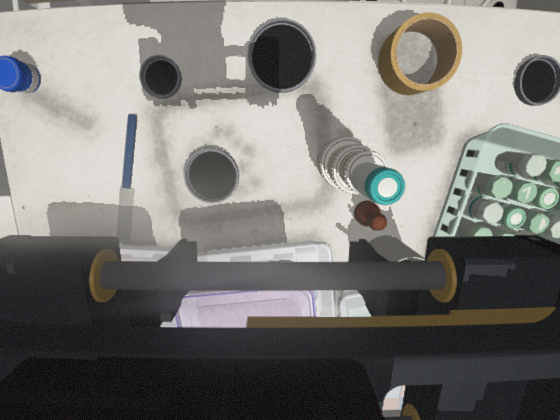

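w2 shows the dishes at vial (161,77), large (281,55), small (538,81) and medium (212,174). The vial's teal cap is at (384,187), the jar caps fan out to (345,165), and there's a stamp at (370,215). The blue look-alike is at (15,73).

```bash
python3 - <<'E'
import pickle
from h import *
c=pickle.load(open("w2.pkl","rb")); f=c["frame"].astype(int)
m=((f[:,:,1]-f[:,:,0]>45)&(f[:,:,2]-f[:,:,0]>40)).astype(np.uint8); m[:,:330]=0;m[:,430:]=0;m[240:]=0;m[:140]=0
k=max(cv2.findContours(m,cv2.RETR_EXTERNAL,cv2.CHAIN_APPROX_NONE)[0],key=cv2.contourArea)
print("vial px",cv2.minEnclosingCircle(k))
for z in(.206,.2): print(at(c,*cv2.minEnclosingCircle(k)[0],z).round(4))
m=(f.max(2)<85).astype(np.uint8); m[:140]=0;m[210:]=0;m[:,:170]=0;m[:,250:]=0
k=max(cv2.findContours(m,0,1)[0],key=cv2.contourArea); P=np.array([at(c,*p,.003)[:2] for p in k[:,0]],np.float32); print("med",cv2.minEnclosingCircle(P))
im=cv2.resize(c["frame"][120:240,290:430,::-1],None,fx=5,fy=5,interpolation=cv2.INTER_CUBIC)
# overlay predicted caps
for (x,y),z,d in [((.583,-.005),.054,.068),((.583,-.005),.102,.056),((.583,-.005),.144,.044)]:
    p=(proj(c,circ(x,y,z,d))-[290,120])*5
    cv2.polylines(im,[p.astype(int)],True,(0,0,255),1)
cv2.imwrite("pics/w2c.png",im)
E
```

```text
vial px ((386.05767822265625, 186.9423065185547), 18.520545959472656)
[ 0.5885 -0.0199  0.206 ]
[ 0.5895 -0.0176  0.2   ]
med ((0.6034731864929199, -0.20115448534488678), 0.034114543348550797)
```

View pics/w2c.png

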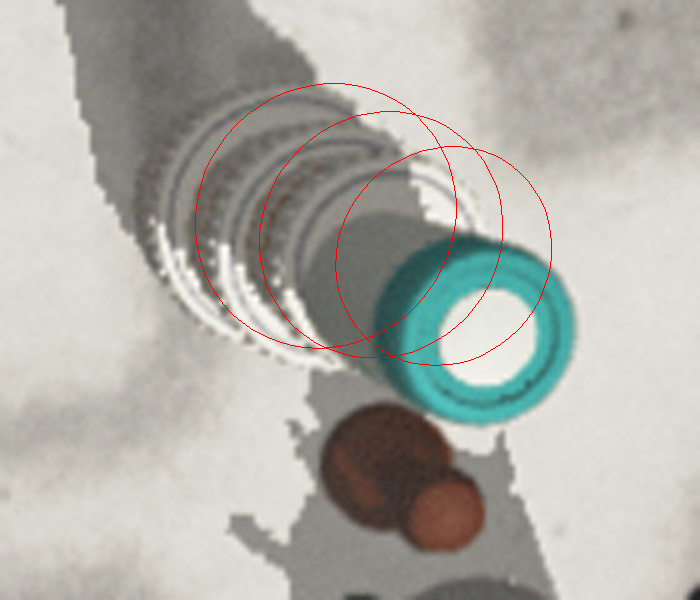

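>>> move_arm --commands '[{"hand": 8.7,"travel": [0.9,3.1,0],"twist": [0,0,0]},{"hand": 8.7,"travel": [0.9,3.1,0],"twist": [0,0,0]},{"hand": 8.7,"travel": [0.9,3.1,0],"twist": [0,0,0]},{"hand": 6.0,"travel": [0,0,2],"twist": [0,0,0]},{"hand": 6.0,"travel": [0,0,2],"twist": [0,0,0]}]'

```text
time: 3.0
position: [0.5875, -0.0146, 0.2619]
tool_rot: [-0.003, 1.0, 0.0, 0.001]
ft_force: [0.6, -1.1, -0.0]
grip_width: 0.0803
grip_force: 0.0
```

```bash
python3 - <<'E'
from rig import robot
from h import *
s,c=wrist(robot,"w3"); print(s["position"],s["time"],s["grip_width"]); f=c["frame"].astype(int)
m=((f[:,:,1]-f[:,:,0]>45)&(f[:,:,2]-f[:,:,0]>40)).astype(np.uint8)
for k in cv2.findContours(m,0,1)[0]:
    if cv2.contourArea(k)>250:
        q=cv2.minEnclosingCircle(k); print(q,at(c,*q[0],.206).round(4),at(c,*q[0],.2).round(4))
E
```

```text
[ 0.58748144 -0.01459932  0.26186003] 3.0 0.08032481374639437
((266.6449279785156, 233.47100830078125), 20.408252716064453) [ 0.588  -0.0183  0.206 ] [ 0.59   -0.0184  0.2   ]
```

View pics/w3.png

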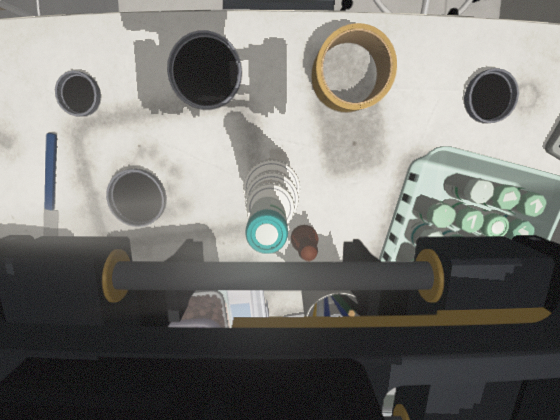

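w3 shows the vial cap centred at (267,233) between the jaws, with the dishes clear. Now I'll descend.

>>> move_arm --commands '[{"hand": 6.0,"travel": [0,0,2.8],"twist": [0,0,0]},{"hand": 6.0,"travel": [0,0,2.8],"twist": [0,0,0]},{"hand": 6.0,"travel": [0,0,2.8],"twist": [0,0,0]},{"hand": 5.5,"travel": [0,0,0],"twist": [0,0,0]},{"hand": 5.0,"travel": [0,0,0],"twist": [0,0,0]}]'

```text
time: 3.47
position: [0.5868, -0.0177, 0.1759]
tool_rot: [-0.001, 1.0, 0.001, -0.002]
ft_force: [0.7, -0.8, 0.3]
grip_width: 0.0545
grip_force: 0.0
```

>>> move_arm --commands '[{"hand": 4.0,"travel": [0,0,0],"twist": [0,0,0]},{"hand": 3.5,"travel": [0,0,0],"twist": [0,0,0]},{"hand": 3.3,"travel": [0,0,0],"twist": [0,0,0]},{"hand": 2.9,"travel": [0,0,0],"twist": [0,0,0]},{"hand": 2.5,"travel": [0,0,0],"twist": [0,0,0]}]' --force 10

```text
time: 3.88
position: [0.5888, -0.0193, 0.1778]
tool_rot: [-0.0, 1.0, -0.0, 0.001]
ft_force: [0.1, -0.2, 2.4]
grip_width: 0.0303
grip_force: 10.0
```

>>> move_arm --commands '[{"hand": 2.0,"travel": [0,0,0],"twist": [0,0,0]},{"hand": 2.0,"travel": [0,0,0],"twist": [0,0,0]},{"hand": 2.0,"travel": [0,0,0],"twist": [0,0,0]}]' --force 10

```text
time: 4.13
position: [0.5889, -0.0193, 0.1778]
tool_rot: [-0.0, 1.0, -0.0, 0.001]
ft_force: [0.2, 0.0, 6.4]
grip_width: 0.0307
grip_force: 10.0
```

>>> move_arm --commands '[{"hand": 2.0,"travel": [0,0,-0.6],"twist": [0,0,0]},{"hand": 2.0,"travel": [0,0,-1.2],"twist": [0,0,0]},{"hand": 2.0,"travel": [0,0,-2],"twist": [0,0,0]},{"hand": 2.0,"travel": [0.5,-1,0],"twist": [0,0,0]},{"hand": 2.0,"travel": [1,-2,0],"twist": [0,0,0]}]'

```text
time: 4.55
position: [0.5744, -0.0486, 0.2156]
tool_rot: [-0.002, 1.0, -0.0, 0.002]
ft_force: [-0.0, -0.3, -1.1]
grip_width: 0.0305
grip_force: 10.0
```

>>> move_arm --commands '[{"hand": 2.0,"travel": [1.5,-3,0],"twist": [0,0,0]},{"hand": 2.0,"travel": [1.5,-3,0],"twist": [0,0,0]},{"hand": 2.0,"travel": [1.5,-3,0],"twist": [0,0,0]},{"hand": 2.0,"travel": [1.5,-3,0],"twist": [0,0,0]},{"hand": 2.0,"travel": [1.5,-3,0],"twist": [0,0,0]}]'

```text
time: 4.97
position: [0.4965, -0.2007, 0.214]
tool_rot: [-0.0, 1.0, 0.0, -0.001]
ft_force: [1.0, -0.5, -0.7]
grip_width: 0.0307
grip_force: 10.0
```

>>> move_arm --commands '[{"hand": 2.0,"travel": [1.5,-3,1],"twist": [0,0,0]},{"hand": 2.0,"travel": [1,-2,2],"twist": [0,0,0]},{"hand": 2.0,"travel": [0.6,-1.5,2],"twist": [0,0,0]},{"hand": 2.0,"travel": [0,0,2],"twist": [0,0,0]},{"hand": 2.0,"travel": [0,0,0],"twist": [0,0,0]}]'

```text
time: 5.38
position: [0.4639, -0.2639, 0.1409]
tool_rot: [0.001, 1.0, 0.003, -0.003]
ft_force: [-0.5, 0.6, -1.2]
grip_width: 0.0306
grip_force: 10.0
```

```bash
python3 - <<'E'
from rig import robot
from h import *
s,c=wrist(robot,"w4"); print(s["position"],s["time"],s["grip_width"],s["ft_force"]); pads(c,rows=230)
import pickle; pickle.dump(c,open("w4.pkl","wb"))
E
```

```text
[ 0.46393309 -0.26394103  0.14090477] 5.3833 0.03063568314409433 [-0.54080428  0.56991672 -1.18957487]
blob px [441. 185.] circ 0.443 -0.0998 d 0.0811 ell [ 0.4431 -0.0991] 0.0776 0.0799
blob px [348.  57.] circ 0.3201 -0.1862 d 0.1071 ell [ 0.4317 -0.5808] 0.1111 0.7164
```

View pics/w4.png

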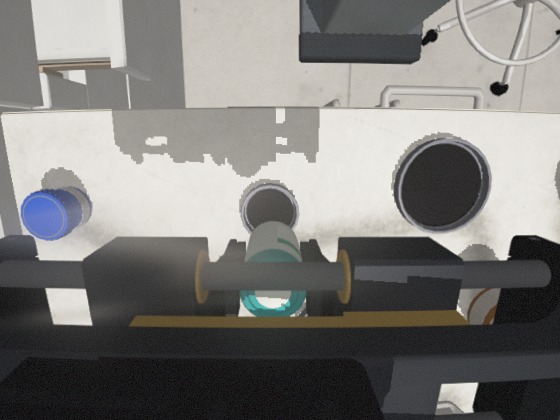

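w4 shows the held vial at (272,270) and its dish below at (270,208). The blue look-alike at (52,214) is well clear.

```bash
python3 - <<'E'
import pickle
from h import *
c=pickle.load(open("w4.pkl","rb"))
a,b,t=[at(c,*p,.012) for p in [(241,212),(298.5,212),(270,182.5)]]
print(a,b,(a+b)/2,np.linalg.norm(a-b),"top",t)
im=c["frame"].copy()
for x in (.464,.468,.472): print(x,proj(c,circ(x,-.2645,.012,.056,4+1)).round(1).tolist())
c=pickle.load(open("w2.pkl","rb"))
print(proj(c,circ(.468,-.2645,.012,.056,5)).round(1).tolist())
E
```

```text
[ 0.46605624 -0.29251755  0.012     ] [ 0.46623799 -0.23837733  0.012     ] [ 0.46614712 -0.26544744  0.012     ] 0.05414052322510759 top [ 0.438228   -0.26510349  0.012     ]
0.464 [[270.9, 238.1], [300.5, 209.7], [270.6, 180.1], [241.0, 209.9], [270.9, 238.1]]
0.468 [[270.9, 242.0], [300.5, 213.8], [270.7, 184.4], [241.1, 214.0], [270.9, 242.0]]
0.472 [[270.9, 245.9], [300.4, 217.9], [270.7, 188.7], [241.2, 218.1], [270.9, 245.9]]
[[161.2, 97.7], [180.1, 75.7], [158.2, 54.0], [139.4, 76.6], [161.2, 97.7]]
```

>>> move_arm --commands '[{"hand": 2.0,"travel": [0,0,2.5],"twist": [0,0,0]},{"hand": 2.0,"travel": [0,0,2.5],"twist": [0,0,0]},{"hand": 2.0,"travel": [0,0,2.5],"twist": [0,0,0]},{"hand": 2.0,"travel": [0,0,1.5],"twist": [0,0,0]},{"hand": 2.0,"travel": [0,0,0],"twist": [0,0,0]}]'

```text
time: 5.85
position: [0.4662, -0.2627, 0.0528]
tool_rot: [-0.001, 1.0, 0.002, -0.002]
ft_force: [0.2, -0.5, -0.5]
grip_width: 0.0305
grip_force: 10.0
```

>>> move_arm --commands '[{"hand": 2.0,"travel": [0,0,0],"twist": [0,0,0]},{"hand": 2.0,"travel": [0,0,0.4],"twist": [0,0,0]},{"hand": 2.0,"travel": [0,0,0.4],"twist": [0,0,0]},{"hand": 2.0,"travel": [0,0,0.2],"twist": [0,0,0]},{"hand": 2.0,"travel": [0,0,0],"twist": [0,0,0]}]'

```text
time: 6.27
position: [0.4674, -0.2643, 0.0449]
tool_rot: [-0.0, 1.0, -0.0, 0.0]
ft_force: [-0.1, 0.1, 0.7]
grip_width: 0.0304
grip_force: 10.0
```

>>> move_arm --commands '[{"hand": 2.0,"travel": [0,0,0.2],"twist": [0,0,0]},{"hand": 2.0,"travel": [0,0,0.2],"twist": [0,0,0]},{"hand": 2.0,"travel": [0,0,0],"twist": [0,0,0]}]'

```text
time: 6.52
position: [0.4671, -0.2642, 0.0404]
tool_rot: [-0.0, 1.0, 0.0, -0.0]
ft_force: [-0.3, 0.0, 0.6]
grip_width: 0.0306
grip_force: 10.0
```

>>> move_arm --commands '[{"hand": 2.0,"travel": [0,0,0.2],"twist": [0,0,0]},{"hand": 2.0,"travel": [0,0,0],"twist": [0,0,0]},{"hand": 2.0,"travel": [0,0,0],"twist": [0,0,0]}]'

```text
time: 6.77
position: [0.4671, -0.2642, 0.0384]
tool_rot: [-0.0, 1.0, 0.0, -0.0]
ft_force: [0.4, 0.3, -0.3]
grip_width: 0.0305
grip_force: 10.0
```

>>> move_arm --commands '[{"hand": 2.0,"travel": [0,0,0.15],"twist": [0,0,0]},{"hand": 2.0,"travel": [0,0,0],"twist": [0,0,0]},{"hand": 2.0,"travel": [0,0,0],"twist": [0,0,0]}]'

```text
time: 7.02
position: [0.4672, -0.2642, 0.037]
tool_rot: [-0.0, 1.0, 0.0, -0.0]
ft_force: [0.1, 0.5, -0.5]
grip_width: 0.0312
grip_force: 10.0
```

>>> move_arm --commands '[{"hand": 2.0,"travel": [0,0,0.1],"twist": [0,0,0]},{"hand": 2.0,"travel": [0,0,0],"twist": [0,0,0]},{"hand": 2.0,"travel": [0,0,0],"twist": [0,0,0]}]'

```text
time: 7.27
position: [0.4672, -0.2642, 0.0368]
tool_rot: [-0.0, 1.0, -0.0, 0.0]
ft_force: [-0.0, -0.0, 5.6]
grip_width: 0.0305
grip_force: 10.0
```

Contact: 5.6 N at z 0.0368. Release, lift and return to the stack.

>>> move_arm --commands '[{"hand": 3.3,"travel": [0,0,0],"twist": [0,0,0]},{"hand": 3.8,"travel": [0,0,0],"twist": [0,0,0]},{"hand": 5,"travel": [0,0,0],"twist": [0,0,0]},{"hand": 5,"travel": [0,0,0],"twist": [0,0,0]},{"hand": 5,"travel": [0,0,-1],"twist": [0,0,0]}]'

```text
time: 7.68
position: [0.4662, -0.2634, 0.0448]
tool_rot: [-0.0, 1.0, 0.001, -0.001]
ft_force: [-0.1, 0.3, -0.5]
grip_width: 0.0472
grip_force: 0.0
```

>>> move_arm --commands '[{"hand": 5,"travel": [0,0,-2],"twist": [0,0,0]},{"hand": 5,"travel": [0,0,-4],"twist": [0,0,0]},{"hand": 7,"travel": [0,0,-4],"twist": [0,0,0]},{"hand": 7,"travel": [0,0,-4],"twist": [0,0,0]},{"hand": 7,"travel": [0,0,-4],"twist": [0,0,0]}]'

```text
time: 8.1
position: [0.4667, -0.2638, 0.2285]
tool_rot: [-0.0, 1.0, 0.0, -0.0]
ft_force: [1.4, 0.0, -0.6]
grip_width: 0.0625
grip_force: 0.0
```

>>> move_arm --commands '[{"hand": 7,"travel": [-1.5,3.1,-1],"twist": [0,0,0]},{"hand": 7,"travel": [-1.5,3.1,0],"twist": [0,0,0]},{"hand": 7,"travel": [-1.5,3.1,0],"twist": [0,0,0]},{"hand": 7,"travel": [-1.5,3.1,0],"twist": [0,0,0]},{"hand": 7,"travel": [-1.5,3.1,0],"twist": [0,0,0]}]'

```text
time: 8.52
position: [0.5424, -0.1077, 0.237]
tool_rot: [0.0, 1.0, -0.0, 0.0]
ft_force: [0.2, 0.0, 0.3]
grip_width: 0.0694
grip_force: 0.0
```

>>> move_arm --commands '[{"hand": 7,"travel": [-1.5,3.1,0],"twist": [0,0,0]},{"hand": 7,"travel": [-1.5,3.1,0],"twist": [0,0,0]},{"hand": 7,"travel": [-1.5,3.1,0],"twist": [0,0,0]},{"hand": 7,"travel": [0,0,0],"twist": [0,0,0]},{"hand": 7,"travel": [0,0,0],"twist": [0,0,0]}]'

```text
time: 8.93
position: [0.5872, -0.0145, 0.2364]
tool_rot: [-0.002, 1.0, -0.0, 0.0]
ft_force: [-0.1, 0.3, 0.1]
grip_width: 0.0698
grip_force: 0.0
```

```bash
python3 - <<'E'
from rig import robot
from h import *
import pickle
s,c=wrist(robot,"w5"); print(s["position"],s["time"],s["grip_width"],s["ft_force"]); pads(c,rows=230)
pickle.dump(c,open("w5.pkl","wb"))
a=cv2.resize(c["frame"][:,:,::-1],(490,368)); im=np.ascontiguousarray(c["frame"][:,:,::-1])
for (x,y),z,d in [((.585,-.014),.054,.068),((.589,-.0145),.102,.056),((.587,-.014),.144,.044)]:
    cv2.polylines(im,[np.int32(proj(c,circ(x,y,z,d))*16)],True,(0,0,255),1,cv2.LINE_AA,4)
b=cv2.resize(im[150:250,200:340],None,fx=5,fy=5,interpolation=cv2.INTER_CUBIC); cv2.imwrite("pics/w5c.png",b)
E
```

```text
[ 0.58724497 -0.01445821  0.2364165 ] 8.9333 0.0697997425864527 [-0.12390414  0.30894587  0.11769195]
blob px [504.  94.] circ 0.4663 0.2692 d 0.0569 ell [0.4664 0.2696] 0.0509 0.0559
blob px [200.  68.] circ 0.443 -0.0996 d 0.0818 ell [ 0.4428 -0.0998] 0.0797 0.0806
```

View pics/w5c.png

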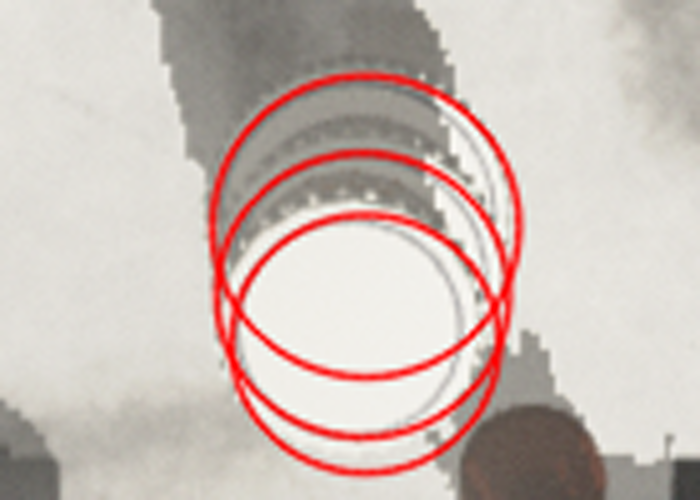

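w5c shows the small jar's cap centred near crop (352,325), about 2–3 mm left of and above the predicted circle, so roughly (0.584, -0.017). Descending to it.

>>> move_arm --commands '[{"hand": 7,"travel": [0.3,-0.2,2.6],"twist": [0,0,0]},{"hand": 7,"travel": [0,0,2.6],"twist": [0,0,0]},{"hand": 7,"travel": [0,0,2.6],"twist": [0,0,0]},{"hand": 7,"travel": [0,0,2.6],"twist": [0,0,0]},{"hand": 6,"travel": [0,0,0],"twist": [0,0,0]}]'

```text
time: 9.4
position: [0.5799, -0.0193, 0.1277]
tool_rot: [0.001, 1.0, 0.001, -0.005]
ft_force: [-1.1, 0.4, -1.3]
grip_width: 0.068
grip_force: 0.0
```

>>> move_arm --commands '[{"hand": 5.5,"travel": [0,0,0],"twist": [0,0,0]},{"hand": 5.1,"travel": [0,0,0],"twist": [0,0,0]},{"hand": 4.8,"travel": [0,0,0],"twist": [0,0,0]},{"hand": 4.5,"travel": [0,0,0],"twist": [0,0,0]},{"hand": 4.2,"travel": [0,0,0],"twist": [0,0,0]}]' --force 15

```text
time: 9.82
position: [0.585, -0.0183, 0.1336]
tool_rot: [-0.0, 1.0, -0.0, 0.001]
ft_force: [-0.2, 0.7, 0.8]
grip_width: 0.0451
grip_force: 0.5
```

>>> move_arm --commands '[{"hand": 3.5,"travel": [0,0,0],"twist": [0,0,0]},{"hand": 3.5,"travel": [0,0,0],"twist": [0,0,0]},{"hand": 3.5,"travel": [0,0,0],"twist": [0,0,0]}]' --force 15

```text
time: 10.07
position: [0.5849, -0.0181, 0.1333]
tool_rot: [-0.0, 1.0, -0.0, 0.001]
ft_force: [-0.7, 0.7, 6.1]
grip_width: 0.0434
grip_force: 15.0
```

>>> move_arm --commands '[{"hand": 3.5,"travel": [0,0,-0.5],"twist": [0,0,0]},{"hand": 3.5,"travel": [0,0,-1.2],"twist": [0,0,0]},{"hand": 3.5,"travel": [0,0,-2],"twist": [0,0,0]},{"hand": 3.5,"travel": [0,0,-2],"twist": [0,0,0]},{"hand": 3.5,"travel": [0.7,1.5,0],"twist": [0,0,0]}]' --force 20

```text
time: 10.48
position: [0.5813, -0.0056, 0.1928]
tool_rot: [0.001, 1.0, -0.002, 0.005]
ft_force: [0.9, -0.1, -1.3]
grip_width: 0.0433
grip_force: 20.0
```

>>> move_arm --commands '[{"hand": 3.5,"travel": [1.4,3.3,0],"twist": [0,0,0]},{"hand": 3.5,"travel": [1.4,3.3,0],"twist": [0,0,0]},{"hand": 3.5,"travel": [1.4,3.3,0],"twist": [0,0,0]},{"hand": 3.5,"travel": [1.4,3.3,0],"twist": [0,0,0]},{"hand": 3.5,"travel": [1.4,3.3,0],"twist": [0,0,0]}]'

```text
time: 10.9
position: [0.5045, 0.1637, 0.188]
tool_rot: [-0.0, 1.0, -0.0, -0.001]
ft_force: [0.3, 0.8, -1.8]
grip_width: 0.0436
grip_force: 20.0
```

>>> move_arm --commands '[{"hand": 3.5,"travel": [1.4,3.3,0],"twist": [0,0,0]},{"hand": 3.5,"travel": [1.4,3.3,0],"twist": [0,0,0]},{"hand": 3.5,"travel": [1.0,2.5,1.5],"twist": [0,0,0]},{"hand": 3.5,"travel": [0.4,1.4,2],"twist": [0,0,0]},{"hand": 3.5,"travel": [0,0,0],"twist": [0,0,0]}]'

```text
time: 11.32
position: [0.4597, 0.269, 0.1505]
tool_rot: [-0.002, 1.0, -0.001, -0.004]
ft_force: [-1.5, -0.4, -2.0]
grip_width: 0.0432
grip_force: 20.0
```

```bash
python3 - <<'E'
from rig import robot
from h import *
import pickle
s,c=wrist(robot); print(s["position"],s["time"],s["grip_width"],s["ft_force"]); pads(c,rows=245)
im=np.ascontiguousarray(c["frame"][:,:,::-1])
for z,d in [(.012,.068),(.012,.062)]:
    cv2.polylines(im,[np.int32(proj(c,circ(.466,.267,z,d))*16)],True,(0,0,255),1,cv2.LINE_AA,4)
cv2.imwrite("pics/w6.png",im)
E
```

```text
[0.45968519 0.26904749 0.15051885] 11.3167 0.04320298859997155 [-1.46528883 -0.36739615 -1.96125717]
blob px [404. 241.] circ 0.4997 0.4129 d 0.1081 ell [0.4963 0.4167] 0.0076 0.1366
blob px [190.  61.] circ 0.3202 0.1884 d 0.1093 ell [0.319  0.1871] 0.0172 0.1365
blob px [381.   6.] circ 0.2725 0.3646 d 0.1025 ell [0.2785 0.3641] 0.0142 0.1095
```

View pics/w6.png

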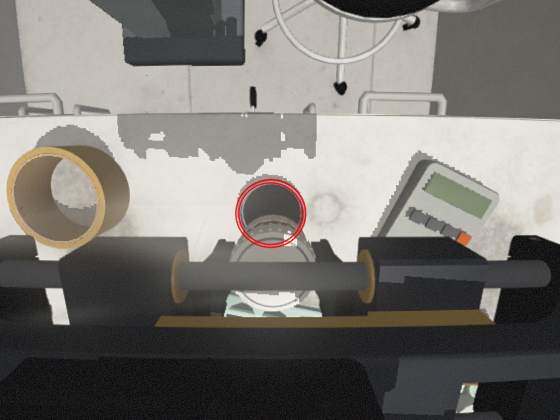

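w6 shows the dish outline on the predicted red rings at (270,213), with the jar held in front of it. Lowering.

>>> move_arm --commands '[{"hand": 3.5,"travel": [0.1,0,2],"twist": [0,0,0]},{"hand": 3.5,"travel": [0,0,3],"twist": [0,0,0]},{"hand": 3.5,"travel": [0,0,3],"twist": [0,0,0]},{"hand": 3.5,"travel": [0,0,2],"twist": [0,0,0]},{"hand": 3.5,"travel": [0,0,0.7],"twist": [0,0,0]}]'

```text
time: 11.78
position: [0.4626, 0.2653, 0.0447]
tool_rot: [0.0, 1.0, -0.001, -0.002]
ft_force: [0.1, 1.1, 0.5]
grip_width: 0.0433
grip_force: 20.0
```

>>> move_arm --commands '[{"hand": 3.5,"travel": [0,0,0],"twist": [0,0,0]},{"hand": 3.5,"travel": [0,0,0.3],"twist": [0,0,0]},{"hand": 3.5,"travel": [0,0,0.3],"twist": [0,0,0]},{"hand": 3.5,"travel": [0,0,0],"twist": [0,0,0]},{"hand": 3.5,"travel": [0,0,0],"twist": [0,0,0]}]'

```text
time: 12.2
position: [0.4647, 0.2669, 0.042]
tool_rot: [-0.0, 1.0, 0.0, 0.001]
ft_force: [-0.4, -0.3, -1.5]
grip_width: 0.0434
grip_force: 20.0
```

>>> move_arm --commands '[{"hand": 3.5,"travel": [0,0,0.2],"twist": [0,0,0]},{"hand": 3.5,"travel": [0,0,0.2],"twist": [0,0,0]},{"hand": 3.5,"travel": [0,0,0.2],"twist": [0,0,0]},{"hand": 3.5,"travel": [0,0,0],"twist": [0,0,0]},{"hand": 3.5,"travel": [0,0,0],"twist": [0,0,0]}]'

```text
time: 12.62
position: [0.4639, 0.2667, 0.0349]
tool_rot: [-0.0, 1.0, -0.0, -0.0]
ft_force: [0.5, -0.6, -0.5]
grip_width: 0.0434
grip_force: 20.0
```

>>> move_arm --commands '[{"hand": 3.5,"travel": [0,0,0.1],"twist": [0,0,0]},{"hand": 3.5,"travel": [0,0,0],"twist": [0,0,0]},{"hand": 3.5,"travel": [0,0,0],"twist": [0,0,0]}]'

```text
time: 12.87
position: [0.4641, 0.2668, 0.0344]
tool_rot: [-0.0, 1.0, 0.0, 0.0]
ft_force: [-0.8, -0.5, 2.9]
grip_width: 0.0434
grip_force: 20.0
```

>>> move_arm --commands '[{"hand": 3.5,"travel": [0,0,0.1],"twist": [0,0,0]},{"hand": 3.5,"travel": [0,0,0],"twist": [0,0,0]},{"hand": 3.5,"travel": [0,0,0],"twist": [0,0,0]}]'

```text
time: 13.12
position: [0.4641, 0.2669, 0.0343]
tool_rot: [-0.0, 1.0, 0.0, 0.0]
ft_force: [-2.0, -0.7, 12.0]
grip_width: 0.0432
grip_force: 20.0
```

Seated. Release, lift and go to the medium jar.

>>> move_arm --commands '[{"hand": 4.5,"travel": [0,0,0],"twist": [0,0,0]},{"hand": 5,"travel": [0,0,0],"twist": [0,0,0]},{"hand": 6,"travel": [0,0,0],"twist": [0,0,0]},{"hand": 6.2,"travel": [0,0,0],"twist": [0,0,0]},{"hand": 6.2,"travel": [0,0,-1],"twist": [0,0,0]}]'

```text
time: 13.53
position: [0.4629, 0.2663, 0.0417]
tool_rot: [-0.0, 1.0, -0.001, -0.002]
ft_force: [0.3, -0.2, -0.3]
grip_width: 0.0596
grip_force: 0.0
```

>>> move_arm --commands '[{"hand": 6.2,"travel": [0,0,-2],"twist": [0,0,0]},{"hand": 6.2,"travel": [0,0,-4],"twist": [0,0,0]},{"hand": 8,"travel": [0,0,-4],"twist": [0,0,0]},{"hand": 8,"travel": [0,0,-4],"twist": [0,0,0]},{"hand": 8,"travel": [-1.3,-3.1,-2],"twist": [0,0,0]}]'

```text
time: 13.95
position: [0.477, 0.2397, 0.2081]
tool_rot: [-0.003, 1.0, 0.002, 0.003]
ft_force: [1.3, -0.1, 0.4]
grip_width: 0.0738
grip_force: 0.0
```

>>> move_arm --commands '[{"hand": 8,"travel": [-1.3,-3.1,0],"twist": [0,0,0]},{"hand": 8,"travel": [-1.3,-3.1,0],"twist": [0,0,0]},{"hand": 8,"travel": [-1.3,-3.1,0],"twist": [0,0,0]},{"hand": 8,"travel": [-1.3,-3.1,0],"twist": [0,0,0]},{"hand": 8,"travel": [-1.3,-3.1,0],"twist": [0,0,0]}]'

```text
time: 14.37
position: [0.5423, 0.0793, 0.2038]
tool_rot: [-0.0, 1.0, 0.0, 0.0]
ft_force: [0.5, 0.1, -0.6]
grip_width: 0.0801
grip_force: 0.0
```

>>> move_arm --commands '[{"hand": 8,"travel": [-1.3,-3.1,0],"twist": [0,0,0]},{"hand": 8,"travel": [-1.4,-3.3,0],"twist": [0,0,0]},{"hand": 8,"travel": [-1.5,-3.3,0],"twist": [0,0,0]},{"hand": 8,"travel": [0,0,0],"twist": [0,0,0]},{"hand": 8,"travel": [0,0,0],"twist": [0,0,0]}]'

```text
time: 14.78
position: [0.5848, -0.0182, 0.2033]
tool_rot: [0.002, 1.0, 0.0, 0.0]
ft_force: [0.1, 0.1, 0.1]
grip_width: 0.0802
grip_force: 0.0
```

```bash
python3 - <<'E'
from rig import robot
from h import *
import pickle
s,c=wrist(robot); print(s["position"],s["time"],s["grip_width"],s["ft_force"])
im=np.ascontiguousarray(c["frame"][:,:,::-1])
for z,d in [(.102,.056),(.054,.068)]:
    cv2.polylines(im,[np.int32(proj(c,circ(.584,-.0165,z,d))*16)],True,(0,0,255),1,cv2.LINE_AA,4)
x=cv2.resize(im[140:260,190:350],None,fx=4,fy=4,interpolation=cv2.INTER_CUBIC)
cv2.imwrite("pics/w7.png",x); pickle.dump(c,open("w7.pkl","wb"))
E
```

```text
[ 0.58476595 -0.01817162  0.20331894] 14.7833 0.08021685056169149 [0.14636315 0.09167844 0.11951009]
```

View pics/w7.png

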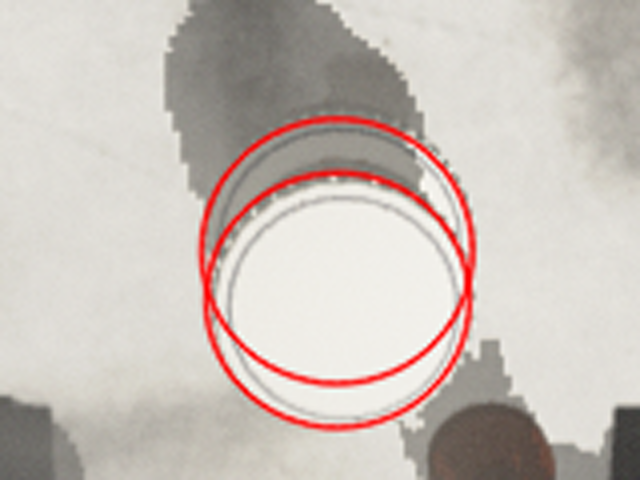

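w7 shows the medium cap within about 1 mm of the prediction, with its ring at crop (344,310). Descending.

>>> move_arm --commands '[{"hand": 8,"travel": [-0.1,0.2,3],"twist": [0,0,0]},{"hand": 8,"travel": [0,0,3],"twist": [0,0,0]},{"hand": 8,"travel": [0,0,3],"twist": [0,0,0]},{"hand": 8,"travel": [0,0,2.9],"twist": [0,0,0]},{"hand": 7.2,"travel": [0,0,0],"twist": [0,0,0]}]'

```text
time: 15.25
position: [0.58, -0.0115, 0.0792]
tool_rot: [-0.001, 1.0, 0.001, -0.006]
ft_force: [-1.3, 0.2, -0.7]
grip_width: 0.0777
grip_force: 0.0
```

>>> move_arm --commands '[{"hand": 6.6,"travel": [0,0,0],"twist": [0,0,0]},{"hand": 6.2,"travel": [0,0,0],"twist": [0,0,0]},{"hand": 5.9,"travel": [0,0,0],"twist": [0,0,0]},{"hand": 5.6,"travel": [0,0,0],"twist": [0,0,0]},{"hand": 5.3,"travel": [0,0,0],"twist": [0,0,0]}]' --force 20

```text
time: 15.67
position: [0.5863, -0.0145, 0.0859]
tool_rot: [-0.0, 1.0, -0.001, 0.002]
ft_force: [-0.2, -1.3, 1.2]
grip_width: 0.0562
grip_force: 0.5
```

>>> move_arm --commands '[{"hand": 4.8,"travel": [0,0,0],"twist": [0,0,0]},{"hand": 4.8,"travel": [0,0,0],"twist": [0,0,0]},{"hand": 4.8,"travel": [0,0,0],"twist": [0,0,0]}]' --force 25

```text
time: 15.92
position: [0.5863, -0.0146, 0.0858]
tool_rot: [-0.0, 1.0, -0.0, 0.002]
ft_force: [-0.8, -0.2, 6.4]
grip_width: 0.0551
grip_force: 25.0
```

```bash
python3 - <<'E'
import pickle
from h import *
c=pickle.load(open("w7.pkl","rb")); pads(c,rows=235); pads(c,rows=235,th=85)
E
```

```text
blob px [519.  92.] circ 0.4664 0.2678 d 0.0579 ell [0.4655 0.269 ] 0.0459 0.054
blob px [196.  64.] circ 0.443 -0.0997 d 0.0818 ell [ 0.443  -0.0997] 0.0801 0.0807
blob px [50. 92.] circ 0.4657 -0.2724 d 0.0527 ell [ 0.4659 -0.2723] 0.0457 0.0496
blob px [518.  92.] circ 0.4664 0.2686 d 0.0717 ell [0.4667 0.2667] 0.0594 0.0607
blob px [401.  56.] circ 0.4358 0.1102 d 0.0515 ell [0.4336 0.1165] 0.0312 0.0419
blob px [197.  70.] circ 0.4425 -0.1009 d 0.0943 ell [ 0.4416 -0.1014] 0.0866 0.0916
```

>>> move_arm --commands '[{"hand": 4.8,"travel": [0,0,-0.5],"twist": [0,0,0]},{"hand": 4.8,"travel": [0,0,-1.5],"twist": [0,0,0]},{"hand": 4.8,"travel": [0,0,-2.5],"twist": [0,0,0]},{"hand": 4.8,"travel": [0,0,-2.5],"twist": [0,0,0]},{"hand": 4.8,"travel": [-0.1,-1.5,0],"twist": [0,0,0]}]' --force 30

```text
time: 16.33
position: [0.5883, -0.0277, 0.1586]
tool_rot: [-0.001, 1.0, -0.0, 0.004]
ft_force: [1.2, 1.0, -0.9]
grip_width: 0.0549
grip_force: 30.0
```

>>> move_arm --commands '[{"hand": 4.8,"travel": [-0.3,-3,0],"twist": [0,0,0]},{"hand": 4.8,"travel": [-0.3,-3,0],"twist": [0,0,0]},{"hand": 4.8,"travel": [-0.3,-3,0],"twist": [0,0,0]},{"hand": 4.8,"travel": [-0.3,-3,0],"twist": [0,0,0]},{"hand": 4.8,"travel": [-0.3,-3,0],"twist": [0,0,0]}]'

```text
time: 16.75
position: [0.6004, -0.1809, 0.1533]
tool_rot: [-0.0, 1.0, 0.0, -0.001]
ft_force: [0.2, -1.0, -1.2]
grip_width: 0.0545
grip_force: 30.0
```

>>> move_arm --commands '[{"hand": 4.8,"travel": [-0.1,-2,0],"twist": [0,0,0]},{"hand": 4.8,"travel": [0,0,0],"twist": [0,0,0]},{"hand": 4.8,"travel": [0,0,0],"twist": [0,0,0]},{"hand": 4.8,"travel": [0,0,0],"twist": [0,0,0]}]'

```text
time: 17.08
position: [0.6012, -0.1988, 0.1532]
tool_rot: [0.0, 1.0, 0.001, -0.001]
ft_force: [-0.0, -0.1, -1.6]
grip_width: 0.0546
grip_force: 30.0
```

```bash
python3 - <<'E'
from rig import robot
from h import *
s,c=wrist(robot); print(s["position"],s["time"],s["grip_width"],s["ft_force"])
im=np.ascontiguousarray(c["frame"][:,:,::-1])
for x,y,d in [(.603,-.2,.080),(.603,-.2,.074),(.4675,-.265,.056),(.4435,-.1,.092)]:
    cv2.polylines(im,[np.int32(proj(c,circ(x,y,.012,d))*16)],True,(0,0,255),1,cv2.LINE_AA,4)
cv2.imwrite("pics/w8.png",im)
E
```

```text
[ 0.60121382 -0.19875365  0.15323121] 17.0833 0.05462916302654062 [-0.03415964 -0.05138105 -1.5923182 ]
```

View pics/w8.png

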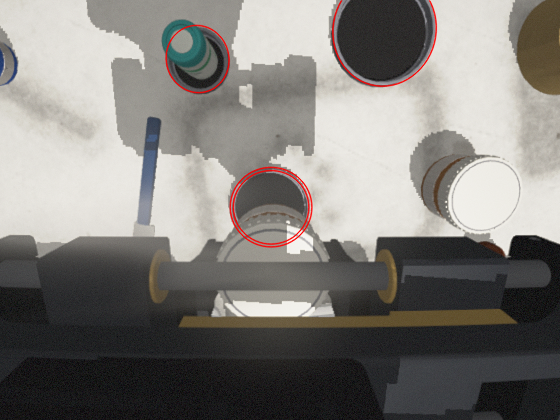

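w8 shows the red rings landing on the medium (270,207), vial (197,59) and large (384,30) dishes. The vial stands upright and the large jar is at (483,193). Lowering the medium jar.

>>> move_arm --commands '[{"hand": 4.8,"travel": [-0.2,-0.1,2],"twist": [0,0,0]},{"hand": 4.8,"travel": [0,0,3],"twist": [0,0,0]},{"hand": 4.8,"travel": [0,0,3],"twist": [0,0,0]},{"hand": 4.8,"travel": [0,0,2],"twist": [0,0,0]},{"hand": 4.8,"travel": [0,0,0.7],"twist": [0,0,0]}]'

```text
time: 17.55
position: [0.6017, -0.1974, 0.0435]
tool_rot: [-0.001, 1.0, 0.002, -0.003]
ft_force: [-0.8, 0.4, -1.9]
grip_width: 0.0548
grip_force: 30.0
```

>>> move_arm --commands '[{"hand": 4.8,"travel": [0,0,0],"twist": [0,0,0]},{"hand": 4.8,"travel": [0,0,0.3],"twist": [0,0,0]},{"hand": 4.8,"travel": [0,0,0.2],"twist": [0,0,0]},{"hand": 4.8,"travel": [0,0,0],"twist": [0,0,0]},{"hand": 4.8,"travel": [0,0,0],"twist": [0,0,0]}]'

```text
time: 17.97
position: [0.605, -0.2005, 0.0433]
tool_rot: [-0.0, 1.0, -0.001, 0.001]
ft_force: [-0.2, -0.6, -1.3]
grip_width: 0.0549
grip_force: 30.0
```

>>> move_arm --commands '[{"hand": 4.8,"travel": [0,0,0.2],"twist": [0,0,0]},{"hand": 4.8,"travel": [0,0,0.2],"twist": [0,0,0]},{"hand": 4.8,"travel": [0,0,0],"twist": [0,0,0]},{"hand": 4.8,"travel": [0,0,0],"twist": [0,0,0]}]'

```text
time: 18.3
position: [0.6041, -0.2002, 0.038]
tool_rot: [-0.0, 1.0, 0.0, -0.0]
ft_force: [0.0, 0.5, -1.6]
grip_width: 0.0551
grip_force: 30.0
```

>>> move_arm --commands '[{"hand": 4.8,"travel": [0,0,0.15],"twist": [0,0,0]},{"hand": 4.8,"travel": [0,0,0],"twist": [0,0,0]},{"hand": 4.8,"travel": [0,0,0],"twist": [0,0,0]}]'

```text
time: 18.55
position: [0.6041, -0.2002, 0.0364]
tool_rot: [-0.0, 1.0, 0.0, -0.0]
ft_force: [0.2, -0.7, -1.3]
grip_width: 0.0548
grip_force: 30.0
```

>>> move_arm --commands '[{"hand": 4.8,"travel": [0,0,0.1],"twist": [0,0,0]},{"hand": 4.8,"travel": [0,0,0],"twist": [0,0,0]},{"hand": 4.8,"travel": [0,0,0],"twist": [0,0,0]}]'

```text
time: 18.8
position: [0.6042, -0.2001, 0.0355]
tool_rot: [-0.0, 1.0, 0.0, -0.0]
ft_force: [-0.1, 0.2, -1.4]
grip_width: 0.0547
grip_force: 30.0
```

>>> move_arm --commands '[{"hand": 4.8,"travel": [0,0,0.1],"twist": [0,0,0]},{"hand": 4.8,"travel": [0,0,0],"twist": [0,0,0]},{"hand": 4.8,"travel": [0,0,0],"twist": [0,0,0]}]'

```text
time: 19.05
position: [0.6043, -0.2002, 0.0349]
tool_rot: [-0.0, 1.0, -0.0, 0.0]
ft_force: [-0.4, 0.4, 3.1]
grip_width: 0.0548
grip_force: 30.0
```

>>> move_arm --commands '[{"hand": 4.8,"travel": [0,0,0.05],"twist": [0,0,0]},{"hand": 4.8,"travel": [0,0,0],"twist": [0,0,0]},{"hand": 4.8,"travel": [0,0,0],"twist": [0,0,0]}]'

```text
time: 19.3
position: [0.6043, -0.2002, 0.0349]
tool_rot: [-0.0, 1.0, -0.0, 0.0]
ft_force: [-2.2, 0.3, 4.8]
grip_width: 0.0549
grip_force: 30.0
```

>>> move_arm --commands '[{"hand": 5.8,"travel": [0,0,0],"twist": [0,0,0]},{"hand": 6.3,"travel": [0,0,0],"twist": [0,0,0]},{"hand": 7.4,"travel": [0,0,0],"twist": [0,0,0]},{"hand": 7.4,"travel": [0,0,0],"twist": [0,0,0]},{"hand": 7.4,"travel": [0,0,-1],"twist": [0,0,0]}]'

```text
time: 19.72
position: [0.6029, -0.1995, 0.0423]
tool_rot: [-0.0, 1.0, 0.001, -0.002]
ft_force: [-0.1, -0.1, -0.5]
grip_width: 0.0718
grip_force: 0.0
```

>>> move_arm --commands '[{"hand": 7.4,"travel": [0,0,-2.5],"twist": [0,0,0]},{"hand": 7.4,"travel": [0,0,-4],"twist": [0,0,0]},{"hand": 8.7,"travel": [0,0,-4],"twist": [0,0,0]},{"hand": 8.7,"travel": [0.3,3.0,-1],"twist": [0,0,0]},{"hand": 8.7,"travel": [0.3,3.1,0],"twist": [0,0,0]}]'

```text
time: 20.13
position: [0.6017, -0.1417, 0.1646]
tool_rot: [0.002, 1.0, -0.002, 0.005]
ft_force: [0.7, 1.6, 0.1]
grip_width: 0.0841
grip_force: 0.0
```

>>> move_arm --commands '[{"hand": 8.7,"travel": [0.3,3.1,0],"twist": [0,0,0]},{"hand": 8.7,"travel": [0.3,3.1,0],"twist": [0,0,0]},{"hand": 8.7,"travel": [0.3,3.1,0],"twist": [0,0,0]},{"hand": 8.7,"travel": [0.4,3.0,0],"twist": [0,0,0]},{"hand": 8.7,"travel": [0,0,0],"twist": [0,0,0]}]'

```text
time: 20.55
position: [0.5832, -0.0108, 0.1596]
tool_rot: [-0.002, 1.0, 0.001, -0.001]
ft_force: [0.0, 0.2, 0.1]
grip_width: 0.0869
grip_force: 0.0
```

>>> move_arm --commands '[{"hand": 8.7,"travel": [0,0,0],"twist": [0,0,0]},{"hand": 8.7,"travel": [0,0,0],"twist": [0,0,0]}]'

```text
time: 20.72
position: [0.5856, -0.0165, 0.1596]
tool_rot: [-0.001, 1.0, -0.0, 0.001]
ft_force: [0.1, -0.5, 0.2]
grip_width: 0.0871
grip_force: 0.0
```

```bash
python3 - <<'E'
from rig import robot
from h import *
s,c=wrist(robot); print(s["position"],s["time"],s["grip_width"],s["ft_force"])
im=np.ascontiguousarray(c["frame"][:,:,::-1])
for x,y,z,d in [(.585,-.016,.054,.068),(.604,-.2,.012,.074),(.585,-.016,0,.068)]:
    cv2.polylines(im,[np.int32(proj(c,circ(x,y,z,d))*16)],True,(0,0,255),1,cv2.LINE_AA,4)
cv2.imwrite("pics/w9.png",im)
E
```

```text
[ 0.58564474 -0.01647298  0.15959092] 20.7167 0.08712089752235287 [ 0.11776023 -0.52436885  0.21697117]
```

View pics/w9.png

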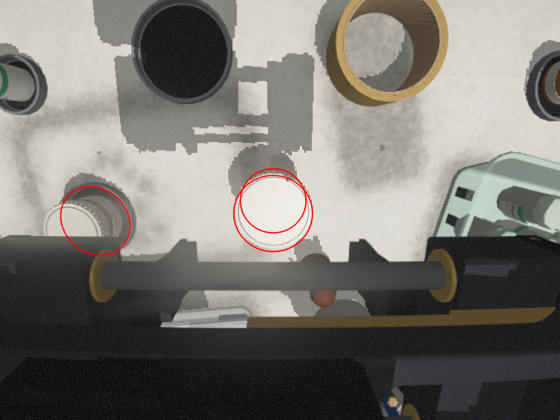

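w9 shows the large jar's cap on the predicted ring at (273,210). The medium jar stands in its dish at (85,222), and the stamp at (320,285) is clear of the fingers. Descending.

>>> move_arm --commands '[{"hand": 8.7,"travel": [0,0,3],"twist": [0,0,0]},{"hand": 8.7,"travel": [0,0,3],"twist": [0,0,0]},{"hand": 8.7,"travel": [0,0,3],"twist": [0,0,0]},{"hand": 8.7,"travel": [0,0,2.3],"twist": [0,0,0]},{"hand": 8.7,"travel": [0,0,1.3],"twist": [0,0,0]}]'

```text
time: 21.18
position: [0.584, -0.0176, 0.0303]
tool_rot: [0.001, 1.0, 0.0, -0.002]
ft_force: [0.2, -1.2, -0.7]
grip_width: 0.087
grip_force: 0.0
```

>>> move_arm --commands '[{"hand": 8.2,"travel": [0,0,0],"twist": [0,0,0]},{"hand": 7.8,"travel": [0,0,0],"twist": [0,0,0]},{"hand": 7.4,"travel": [0,0,0],"twist": [0,0,0]},{"hand": 7.0,"travel": [0,0,0],"twist": [0,0,0]},{"hand": 6.6,"travel": [0,0,0],"twist": [0,0,0]}]' --force 25

```text
time: 21.6
position: [0.5863, -0.0165, 0.0346]
tool_rot: [-0.0, 1.0, -0.0, 0.002]
ft_force: [0.1, 0.6, -0.0]
grip_width: 0.0697
grip_force: 0.0
```

>>> move_arm --commands '[{"hand": 6,"travel": [0,0,0],"twist": [0,0,0]},{"hand": 6,"travel": [0,0,0],"twist": [0,0,0]},{"hand": 6,"travel": [0,0,0],"twist": [0,0,0]}]' --force 35

```text
time: 21.85
position: [0.5861, -0.0163, 0.0344]
tool_rot: [-0.0, 1.0, -0.0, 0.001]
ft_force: [-1.6, 0.2, 6.8]
grip_width: 0.0666
grip_force: 35.0
```

>>> move_arm --commands '[{"hand": 6,"travel": [0,0,-0.5],"twist": [0,0,0]},{"hand": 6,"travel": [0,0,-1.5],"twist": [0,0,0]},{"hand": 6,"travel": [0,0,-2.5],"twist": [0,0,0]},{"hand": 6,"travel": [0,0,-2.5],"twist": [0,0,0]},{"hand": 6,"travel": [1.2,-0.6,0],"twist": [0,0,0]}]' --force 40

```text
time: 22.27
position: [0.5783, -0.0223, 0.1075]
tool_rot: [-0.001, 1.0, -0.001, 0.006]
ft_force: [1.5, -1.0, -2.5]
grip_width: 0.0667
grip_force: 40.0
```

>>> move_arm --commands '[{"hand": 6,"travel": [2.5,-1.5,0],"twist": [0,0,0]},{"hand": 6,"travel": [2.5,-1.5,0],"twist": [0,0,0]},{"hand": 6,"travel": [2.5,-1.5,0],"twist": [0,0,0]},{"hand": 6,"travel": [2.5,-1.5,0],"twist": [0,0,0]},{"hand": 6,"travel": [2.0,-1.2,0],"twist": [0,0,0]}]'

```text
time: 22.68
position: [0.4505, -0.0942, 0.103]
tool_rot: [-0.0, 1.0, 0.0, -0.001]
ft_force: [-0.5, -0.2, -3.0]
grip_width: 0.0667
grip_force: 40.0
```

>>> move_arm --commands '[{"hand": 6,"travel": [1.0,-0.6,0],"twist": [0,0,0]},{"hand": 6,"travel": [0,0,0],"twist": [0,0,0]},{"hand": 6,"travel": [0,0,0],"twist": [0,0,0]},{"hand": 6,"travel": [0,0,0],"twist": [0,0,0]}]'

```text
time: 23.02
position: [0.4448, -0.1004, 0.1032]
tool_rot: [-0.0, 1.0, -0.0, 0.001]
ft_force: [-0.2, -0.2, -2.6]
grip_width: 0.0664
grip_force: 40.0
```

```bash
python3 - <<'E'
from rig import robot
from h import *
s,c=wrist(robot); print(s["position"],s["time"],s["grip_width"],s["ft_force"])
im=np.ascontiguousarray(c["frame"][:,:,::-1])
for x,y,z,d in [(.444,-.1,.012,.092),(.444,-.1,.012,.086)]:
    cv2.polylines(im,[np.int32(proj(c,circ(x,y,z,d))*16)],True,(0,0,255),1,cv2.LINE_AA,4)
cv2.imwrite("pics/w10.png",im)
E
```

```text
[ 0.44482408 -0.10043852  0.10323913] 23.0167 0.06636409707702995 [-0.1964899  -0.16089529 -2.59643418]
```

View pics/w10.png

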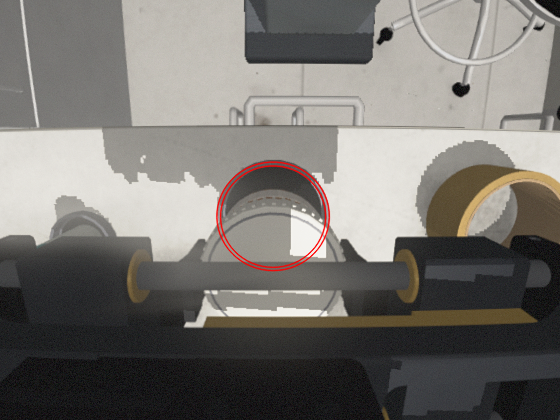

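w10 shows the large dish on the predicted rings at (272,215), with the jar in front. Lowering.

>>> move_arm --commands '[{"hand": 6,"travel": [0,0,1.5],"twist": [0,0,0]},{"hand": 6,"travel": [0,0,2],"twist": [0,0,0]},{"hand": 6,"travel": [0,0,1.5],"twist": [0,0,0]},{"hand": 6,"travel": [0,0,0.5],"twist": [0,0,0]},{"hand": 6,"travel": [0,0,0],"twist": [0,0,0]}]'

```text
time: 23.48
position: [0.4435, -0.0996, 0.0469]
tool_rot: [-0.001, 1.0, 0.0, -0.001]
ft_force: [0.1, -0.5, -1.7]
grip_width: 0.0665
grip_force: 40.0
```

>>> move_arm --commands '[{"hand": 6,"travel": [0,0,0.2],"twist": [0,0,0]},{"hand": 6,"travel": [0,0,0.3],"twist": [0,0,0]},{"hand": 6,"travel": [0,0,0.2],"twist": [0,0,0]},{"hand": 6,"travel": [0,0,0],"twist": [0,0,0]},{"hand": 6,"travel": [0,0,0],"twist": [0,0,0]}]'

```text
time: 23.9
position: [0.4434, -0.1003, 0.0413]
tool_rot: [-0.0, 1.0, -0.0, 0.0]
ft_force: [-0.9, -0.6, -3.2]
grip_width: 0.0667
grip_force: 40.0
```

>>> move_arm --commands '[{"hand": 6,"travel": [0,0,0.15],"twist": [0,0,0]},{"hand": 6,"travel": [0,0,0],"twist": [0,0,0]},{"hand": 6,"travel": [0,0,0],"twist": [0,0,0]}]'

```text
time: 24.15
position: [0.4432, -0.1003, 0.0396]
tool_rot: [-0.0, 1.0, -0.0, 0.0]
ft_force: [-0.2, 0.2, -2.5]
grip_width: 0.0664
grip_force: 40.0
```

>>> move_arm --commands '[{"hand": 6,"travel": [0,0,0.1],"twist": [0,0,0]},{"hand": 6,"travel": [0,0,0],"twist": [0,0,0]},{"hand": 6,"travel": [0,0,0],"twist": [0,0,0]}]'

```text
time: 24.4
position: [0.4431, -0.1002, 0.0385]
tool_rot: [-0.0, 1.0, 0.0, -0.0]
ft_force: [-1.0, -0.5, -2.3]
grip_width: 0.0662
grip_force: 40.0
```

>>> move_arm --commands '[{"hand": 6,"travel": [0,0,0.1],"twist": [0,0,0]},{"hand": 6,"travel": [0,0,0],"twist": [0,0,0]},{"hand": 6,"travel": [0,0,0],"twist": [0,0,0]}]'

```text
time: 24.65
position: [0.4432, -0.1002, 0.0375]
tool_rot: [-0.0, 1.0, 0.0, -0.0]
ft_force: [-0.5, -0.0, -2.9]
grip_width: 0.0668
grip_force: 40.0
```

>>> move_arm --commands '[{"hand": 6,"travel": [0,0,0.1],"twist": [0,0,0]},{"hand": 6,"travel": [0,0,0],"twist": [0,0,0]},{"hand": 6,"travel": [0,0,0],"twist": [0,0,0]}]'

```text
time: 24.9
position: [0.4432, -0.1003, 0.0374]
tool_rot: [-0.0, 1.0, -0.0, 0.0]
ft_force: [-0.1, -0.9, 7.3]
grip_width: 0.0662
grip_force: 40.0
```

Seated. Release, then lift away.

>>> move_arm --commands '[{"hand": 6.9,"travel": [0,0,0],"twist": [0,0,0]},{"hand": 7.5,"travel": [0,0,0],"twist": [0,0,0]},{"hand": 8.5,"travel": [0,0,0],"twist": [0,0,0]},{"hand": 8.5,"travel": [0,0,0],"twist": [0,0,0]},{"hand": 8.5,"travel": [0,0,0],"twist": [0,0,0]}]'

```text
time: 25.32
position: [0.4432, -0.1003, 0.0365]
tool_rot: [-0.0, 1.0, -0.0, 0.0]
ft_force: [-0.3, -0.4, 0.1]
grip_width: 0.0829
grip_force: 0.0
```

>>> move_arm --commands '[{"hand": 8.5,"travel": [0,0,-1],"twist": [0,0,0]},{"hand": 8.5,"travel": [0,0,-3],"twist": [0,0,0]},{"hand": 8.5,"travel": [0,0,-4],"twist": [0,0,0]},{"hand": 8.5,"travel": [0,0,-4],"twist": [0,0,0]},{"hand": 8.5,"travel": [0,0,-4],"twist": [0,0,0]}]'

```text
time: 25.73
position: [0.4424, -0.0999, 0.1979]
tool_rot: [-0.0, 1.0, 0.0, -0.001]
ft_force: [1.5, 0.1, -0.1]
grip_width: 0.085
grip_force: 0.0
```

>>> move_arm --commands '[{"hand": 8.5,"travel": [0,0,-4],"twist": [0,0,0]},{"hand": 8.5,"travel": [0,0,-4],"twist": [0,0,0]},{"hand": 8.5,"travel": [0,0,0],"twist": [0,0,0]},{"hand": 8.5,"travel": [0,0,0],"twist": [0,0,0]}]'

```text
time: 26.07
position: [0.4444, -0.1008, 0.2788]
tool_rot: [-0.0, 1.0, -0.001, 0.003]
ft_force: [-0.4, 0.1, -0.4]
grip_width: 0.0849
grip_force: 0.0
```

```bash
python3 - <<'E'
from rig import robot
from h import *
print(robot.get_obs()["position"])
a=robot.camera("side")["frame"]; b=robot.camera("scene")["frame"]
f=lambda i:cv2.resize(i[:,:,::-1],None,fx=2.8,fy=2.8,interpolation=cv2.INTER_CUBIC)
cv2.imwrite("pics/fin.png",np.hstack([f(b[140:350,220:345]),f(a[150:360,220:345])]))
E
```

```text
[ 0.44435951 -0.10075256  0.27876032]
```

View pics/fin.png

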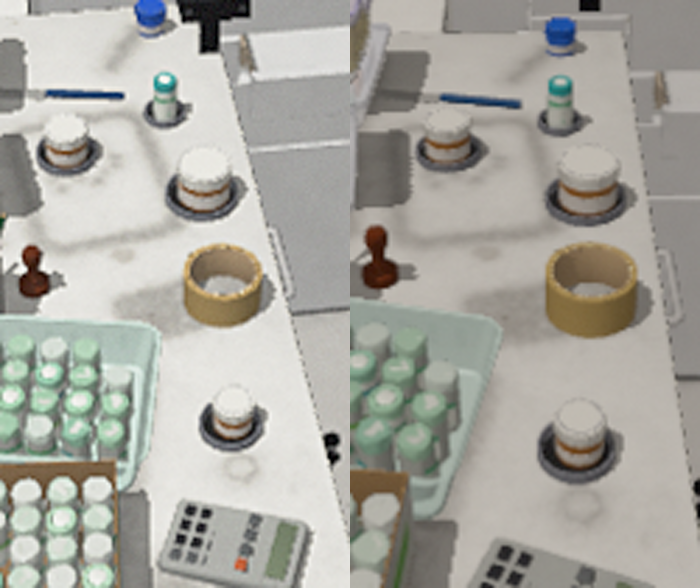

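The final picture shows all four upright in their dishes: vial (165,95), medium jar (67,140), large jar (205,180) and small jar (233,412). The tape and calculator haven't moved. Handing in.

```bash
python3 -c "
from rig import robot
print(robot.hand_in())"
```

```text
the job is handed in; nothing more can be done
None
```

The job is handed in: the last camera pictures show the vial and all three jars upright in their own dishes, with the tape, calculator and blue look-alike left alone.

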